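Close up the disc sander and hang its spanner

ROBOT

A 7-joint arm with a two-finger parallel gripper is mounted at the origin on the work surface. World frame = base frame: x ahead of the robot, y to its left, z up, the work surface at z = 0. Lengths are in mm, angles in rad, forces in N, time in s.
With the tool pointing down it reaches from about 425 to 1025 mm from the base axis. Payload 9.4 kg.
Tool frame: the origin (TCP) lies at the very end of the fingers, on their centre line; the grasp point (between the pads) lies r.tcp_to_grasp behind it (r.tcp_to_grasp is the distance from the TCP to the grasp point, in mm); z points along the fingers, y is the direction in which the jaws open and shut (so a half turn about z gives the same grasp; the last joint's range is limited). The gripper opens to 93 mm and grips with 3 to 60 N. Pads are 15 mm wide; open, the fingers measure 128 mm over their backs; the gripper's body (75 mm by 188 mm) begins 65 mm behind the grasp point.
Start: joints at [-0.077, 0.599, -0.003, 1.599, 0.002, 0.943, -0.08], TCP at [724.999, -0.008, 218.618] pointing down, gripper open.
Joint ranges: [-2.57, 2.57], [-0.35, 1.97], [-1.29, 1.29], [0.11, 2.56], [-1.05, 4.19], [0.11, 1.86], [-2.63, 2.63]. Speed limits (rad/s): [2.22, 2.22, 3.01, 3.01, 3.14, 3.14, 3.14].

INTERFACE

Orientations are given as a unit quaternion [x, y, z, w].
In Python, from plant import r, jaws, solver, imaging, job gives the robot as it stands. Calls block until the motion is done:
- r.movep(position, orientation): joint-space move of the TCP to a pose.
- r.servo_line(position, velocity=150, attitude=None, max_force=None): straight line of the TCP; attitude=None keeps the orientation; velocity is the mean speed in mm/s. With max_force (N) it stops when the force on the tool has changed by that much, and returns True; else False.
- r.move_joints(angles): joint-space move.
- jaws.release() and jaws.clamp(squeeze=None): open the fingers fully, or close them until they stop; squeeze is the grip in N (None keeps the last).
- r.wait(seconds).
- solver.ik(position, orientation): joint angles nearest the present ones, or None.
- imaging.grab_frame(name): name is "scene" or "side" or "wrist"; returns the picture (384x512x3 uint8, red, green, blue); there is no depth.
- imaging.camera_info(name): a dict with "fov_y" (degrees; the focal length in pixels is half the picture's height over the tangent of half this angle, whatever the lens; pixels are square), "cx", "cy" (the principal point, pixels), "world_from_camera" (4x4, takes a point from camera to world coordinates); the wrist camera has in their place "T_tool_cam" (4x4, takes a point from camera to tool coordinates, whose origin is the TCP and whose axes are the flange's). Camera axes: x right, y up, looking along -z (the intrinsics and any distortion apply to the point x, -y, -z); pixel columns grow to the right and rows downward; lengths in mm; the calibration is good to about 2 mm. A picture is of the moment at which its call begins: read the wrist's pose just before it. camera_info takes no time and is no camera call.
A pose or a line that the arm cannot do raises r.PlanningError and nothing moves.
- job.hand_in(): hands the job in, once; it reports no verdict.
Readings, each from a call of its own:
- r.get_time_s(): time.
- r.get_joint_pos(): joint angles.
- r.get_qd(): joint speeds.
- r.get_effort(): joint torques, N m.
- r.get_ee_pos(): TCP position.
- r.get_eef_rot(): TCP orientation.
- r.get_contact_force(): force on the tool from outside, world axes, zero at the start.
- r.get_moment(): the same for the moment, N m.
- r.get_grip_width(): finger opening in mm.
Only numpy, scipy, OpenCV 4.12 (cv2) and the standard library are available. Lean on these libraries where they do the work, as an engineer would, in place of code of your own. Each camera call takes 0.05 s, during which the arm holds its last target. There are 200 camera calls.

TASK

Put the loose cover plate back on the blue gear housing of the disc sander: tuck its plain edge under the yellow lip and bring its slotted edge down over the two pins, until it lies flat on the housing. Then hang the red-handled spanner by its eye on the leaning yellow peg of the wooden stand, so that it hangs down freely. Leave everything else on the bench where it is.

Things in the scene. Friction and masses are not known exactly. Their poses are not given: they have to be found in the camera images.
- housing: blue gear housing of a bench disc sander, fixed, open on top. Origin: on the bench under the middle of the seated cover; z up. Flat rim at z = 70; outside x -85 to 80, y -60 to 60; opening x -55 to 45, y -50 to 50. Motor and sanding disc beyond, x 80 to 180, up to z = 117. Seated cover: origin at x = 0 (-1.5 touching the stop), y = 0, z = 70, its x axis along the housing's
- housing_lip (a point): middle of the lower edge of the yellow lip, in the housing's frame (-67, 0, 80). The lip overhangs the -x end of the rim, y -45 to 45, top at z = 88; a stop wall stands behind it at x = -76.5, so the slot under it is 10 high and 9.5 deep, open at the sides
- housing_pins (a point): point on the rim midway between the two steel pins, in the housing's frame (60, 0, 70). The pins stand at y = 38 and -38, 8 diameter, 12.5 tall with tapered tips (z 70 to 82.5)
- cover: loose aluminium plate, 150 (x) by 110 (y) by 6 thick, about 0.28 kg, lying handle up. Origin: centre of its underside, z up. Plain edge at x = -75 (goes under the lip). Two through slots at x = 60, y = 38 and -38, 14 long in x, 11 wide in y. Black bar handle on top: 16 thick (x) by 70 long (y), centred at x = 10, y = 0, z 6 to 40
- cover_grip (a point): middle of the cover's bar handle, in the cover's frame (10, 0, 28)
- spanner: flat spanner, 158 long, 12 thick, about 0.14 kg, lying on the bench. Origin: on its underside, mid handle; x axis along it towards the eye, z up. Red handle 20 wide (y), x -45 to 35. Steel eye: ring of 48 outer, 30 inner diameter, centred at x = 55. Steel jaw 40 wide from x = -44 to -79
- spanner_eye (a point): centre of the spanner's eye, in its frame (55, 0, 6)
- stand: wooden stand fixed to the bench: base x -40 to 80, y -55 to 55, 18 high; post x 5 to 33, 45 wide, top at z = 212; the peg leans out of its -x face. Origin: on the bench; z up
- peg: yellow-painted steel peg, 9 diameter, 75 long, on the stand. Origin: where the peg leaves the post's face, in the stand's frame (5, 0, 190); its z axis runs along the peg to the tip (tip at z = 75), leaning 40 degrees from vertical towards the stand's -x
- tin: open varnish tin, 90 across, 105 tall, a brush handle sticking out to 200; behind the cover; origin under its centre
- pulley_block: varnished wooden pulley block, 90 x 120 x 100, brass sheaves; behind the cover; origin under its centre
- glue: white glue bottle, 52 across, 150 tall; origin under its centre
- sanding_block: cork sanding block 45 x 90 x 30; near the robot on its left; origin under its centre
- screwdriver: orange-handled screwdriver, 170 long, lying; near the robot on its right; axis along its own x
- mallet: wooden mallet lying down, 205 long, head 68 across; far left
- jar: amber jar, 72 across, 100 tall; far right; origin under its centre
Things that resemble listed ones, but are neither listed nor needed, are in the scene too. Leave any pink look-alike of the stand alone.

How it is judged (in metres and radians):
On the way, in this order (a step that is already met when the one before it is completed fails the run):
1. the cover lies flat on the housing, under the lip and over both pins (x of cover in the frame of housing between -0.006 and 0.006 m and y of cover in the frame of housing between -0.006 and 0.006 m and z of cover in the frame of housing between 0.066 and 0.0735 m and angle between cover's own z axis and vertical below 0.035 rad and angle between the x axis of cover and the x axis of housing, either way round below 0.06 rad and x of cover_grip in the frame of housing above 0.002 m), for 0.2 s.
2. then the spanner hangs by its eye on the peg (x of spanner_eye in the frame of peg between -0.02 and 0.02 m and y of spanner_eye in the frame of peg between -0.014 and 0.014 m and z of spanner_eye in the frame of peg between -0.02 and 0.055 m and angle between spanner's own x axis and vertical below 0.6 rad and height (world z) of spanner_eye above 0.15 m), for 0.2 s.
At the end, for the whole second after the job is handed in: The cover lies flat on the rim (within 2 degrees, 3.5 mm), under the lip, slots over the pins, within 6 mm of its place; the spanner hangs by its eye on the peg, handle down (within 34 degrees of vertical), eye above 150 mm; both at rest (all of step 1 and all of step 2 and linear speed of cover below 0.02 m/s and linear speed of spanner below 0.03 m/s and angular speed of spanner below 0.3 rad/s); the robot touches nothing.
It fails at once if another thing on the bench is pushed more than 30 mm or tipped over (distance of any of tin, pulley_block, glue, sanding_block, screwdriver, mallet, jar from where it was at the start of the episode above 0.03 m or angle between any of tin, pulley_block, glue, sanding_block, mallet, jar's own z axis and vertical above 0.5 rad).
It also fails if it takes over 72 s, if anything falls off the work surface, if the arm or the gripper's body presses on something with over 40 N, if the wrist force passes 120 N, or if a joint passes its speed limit or range.

## Working session

There is one attempt and no reset: what is moved stays moved. The work goes in short steps, each a Python script; the robot and the scene stay as the last script left them, time stands still between calls to the robot, and variables do not carry over. Pictures are saved under pics/ and viewed, about 8 in all and at most 12, crops included, and the job is handed in when it is done.

```bash
ls; mkdir -p pics
python3 - <<'E'
from plant import r, jaws, solver, imaging, job
import cv2,numpy as np
np.set_printoptions(precision=4,suppress=True)
for n in ["scene","side","wrist"]:
    im=imaging.grab_frame(n); cv2.imwrite(f"pics/{n}0.png",im[:,:,::-1]); print(n,imaging.camera_info(n))
a=cv2.imread("pics/scene0.png");b=cv2.imread("pics/side0.png")
cv2.imwrite("pics/scene0b.png",cv2.resize(a,(800,600),interpolation=cv2.INTER_CUBIC))
cv2.imwrite("pics/side0b.png",cv2.resize(b,(800,600),interpolation=cv2.INTER_CUBIC))
print(r.tcp_to_grasp,r.get_time_s(),r.get_eef_rot(),r.get_grip_width())
E
```

```text
pics
scene {'fov_y': 50.15909064450414, 'cx': 257.3181643253231, 'cy': 194.0171768316869, 'world_from_camera': array([[   0.6285,   -0.4622,    0.6256, 1299.8693],
       [   0.7776,    0.3911,   -0.4922, -655.028 ],
       [  -0.0172,    0.7959,    0.6052,  916.5938],
       [   0.    ,    0.    ,    0.    ,    1.    ]])}
side {'fov_y': 56.458792815624015, 'cx': 255.91353540951138, 'cy': 190.4858204154406, 'world_from_camera': array([[   0.8967,    0.2466,   -0.3676,   71.7768],
       [  -0.4426,    0.5028,   -0.7425, -861.9857],
       [   0.0017,    0.8285,    0.56  ,  787.3897],
       [   0.    ,    0.    ,    0.    ,    1.    ]])}
wrist {'fov_y': 60.745508190608135, 'cx': 258.26125533834653, 'cy': 193.34398994442907, 'T_tool_cam': array([[  -0.0001,    0.9645,    0.2641,   73.8796],
       [   1.    ,   -0.    ,    0.0003,   -0.3285],
       [   0.0003,    0.2641,   -0.9645, -167.2483],
       [   0.    ,    0.    ,    0.    ,    1.    ]])}
18.8 0.15 [ 0.7071  0.7071 -0.0005 -0.0004] 92.84612091394658
```

View pics/scene0b.png

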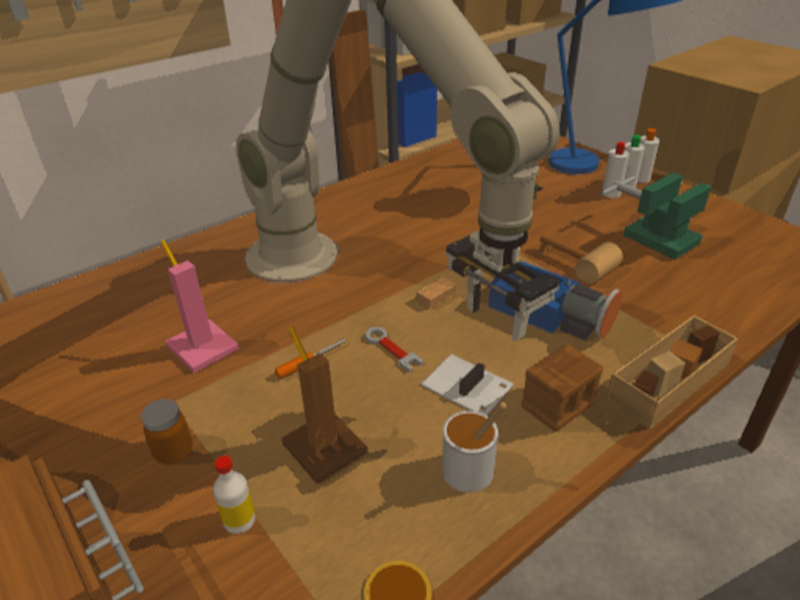

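View pics/side0b.png

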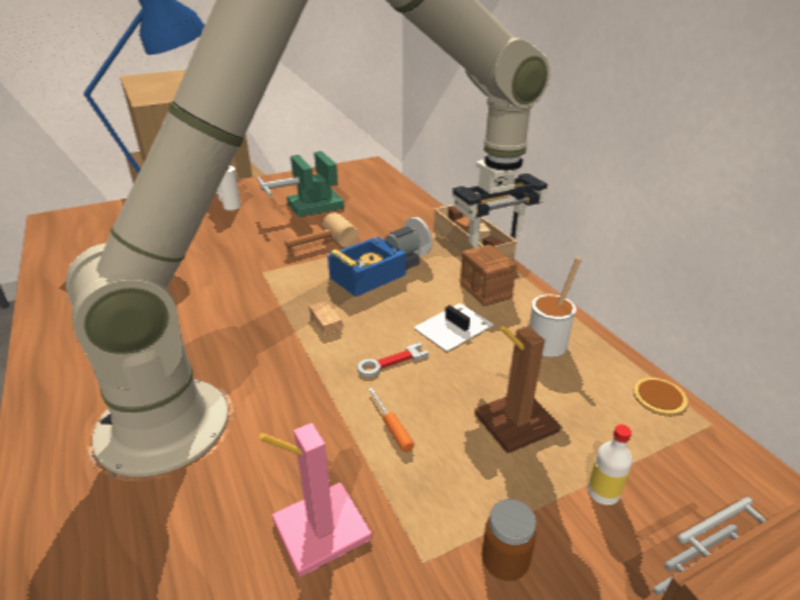

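The scene view shows the cover at about (468,383), the spanner's eye at (376,335), the brown stand with its peg at (292,327)–(308,362), and the housing under the gripper. In the side view, the housing's lip is near (343,257), the cover at (455,327), the spanner's eye at (369,368) and the peg tip at (502,327).

```bash
cat > h.py <<'E'
from plant import r, jaws, solver, imaging, job
import cv2, numpy as np
from scipy.spatial.transform import Rotation as R
np.set_printoptions(precision=3,suppress=True)
def pose():
    T=np.eye(4); T[:3,:3]=R.from_quat(r.get_eef_rot()).as_matrix(); T[:3,3]=r.get_ee_pos(); return T
def cam(name,T=None):
    i=imaging.camera_info(name); f=192/np.tan(np.radians(i["fov_y"]/2))
    W=i["world_from_camera"] if name!="wrist" else T@i["T_tool_cam"]
    return f,i["cx"],i["cy"],np.array(W)
def ray(c,uv):
    f,cx,cy,W=c; d=W[:3,:3]@np.array([(uv[0]-cx)/f,-(uv[1]-cy)/f,-1.]); return W[:3,3],d/np.linalg.norm(d)
def plane(c,uv,z):
    o,d=ray(c,uv); return o+d*(z-o[2])/d[2]
def tri(c1,u1,c2,u2):
    o1,d1=ray(c1,u1);o2,d2=ray(c2,u2)
    s=np.linalg.lstsq(np.c_[d1,-d2],o2-o1,rcond=None)[0]
    a,b=o1+s[0]*d1,o2+s[1]*d2; return (a+b)/2,np.linalg.norm(a-b)
def proj(c,p):
    f,cx,cy,W=c; q=W[:3,:3].T@(np.asarray(p)-W[:3,3]); return np.array([cx-f*q[0]/q[2],cy+f*q[1]/q[2]])
def down(yaw):  # tool z down, tool x axis at yaw (world)
    c,s=np.cos(yaw),np.sin(yaw)
    return R.from_matrix(np.array([[c,s,0],[s,-c,0],[0,0,-1.]])).as_quat()
def snap(n,fn):
    T=pose(); im=imaging.grab_frame(n)[:,:,::-1].copy(); cv2.imwrite(f"pics/{fn}.png",im); np.save(f"pics/{fn}.npy",T); return im,cam(n,T)
E
python3 - <<'E'
from h import *
S,D=cam("scene"),cam("side"); k=1.5625
for n,s,d in [("eye",(376,335),(369,368)),("jaw",(412,362),(418,352)),("covhandle",(472,385),(457,320)),("pegtip",(292,327),(502,327)),("pegbase",(308,361),(524,346)),("posttop",(315,360),(529,335)),("brushtip",(503,405),(577,260))]:
    print(n,*tri(S,np.array(s)/k,D,np.array(d)/k))
for n,d,z in [("lip",(343,257),84),("hous rim near corner",(360,265),70),("rim left",(330,258),70),("rimright",(405,262),70),("rim back",(375,240),70)]:
    print(n,plane(D,np.array(d)/k,z))
for n,d in [("cov",(416,328)),("cov",(449,348)),("cov",(492,322)),("cov",(460,305))]: print(n,plane(D,np.array(d)/k,6))
print(R.from_quat(r.get_eef_rot()).as_matrix())
E
```

```text
eye [410.326 -30.81    3.797] 1.8185689130398641
jaw [528.903 -26.516   2.411] 4.287340583297058
covhandle [660.646  22.838   9.315] 4.990535899262995
pegtip [ 538.548 -289.597  244.58 ] 1.1186102891586984
pegbase [ 582.777 -294.613  197.627] 9.248206345330054
posttop [ 597.81  -287.94   208.908] 5.024336396509774
brushtip [ 856.227 -114.619  196.804] 1.8975835978999536
lip [485.767 297.56   84.   ]
hous rim near corner [517.559 264.382  70.   ]
rim left [462.249 330.492  70.   ]
rimright [625.613 227.968  70.   ]
rim back [605.474 368.499  70.   ]
cov [562.664  45.285   6.   ]
cov [594.148 -51.317   6.   ]
cov [733.597 -12.675   6.   ]
cov [702.675  80.329   6.   ]
[[-0.     1.    -0.001]
 [ 1.     0.    -0.   ]
 [-0.    -0.001 -1.   ]]
```

Run:
```python
from h import *
q=down(np.pi/2)
for n,p in [("w_cov",(650,45,260)),("w_span",(480,0,230)),("w_hous",(550,335,300))]:
    r.movep(p,q); r.wait(0.2); im,c=snap("wrist",n); print(n,r.get_ee_pos(),r.get_time_s())
    cv2.imwrite(f"pics/{n}_b.png",cv2.resize(im,(800,600),interpolation=cv2.INTER_CUBIC))
im,c=snap("scene","scene1")
```

```text
w_cov [650.423  44.191 259.164] 0.875
w_span [481.049   0.331 229.857] 1.8667
w_hous [550.392 333.772 300.042] 3.4333
```

View pics/w_cov_b.png

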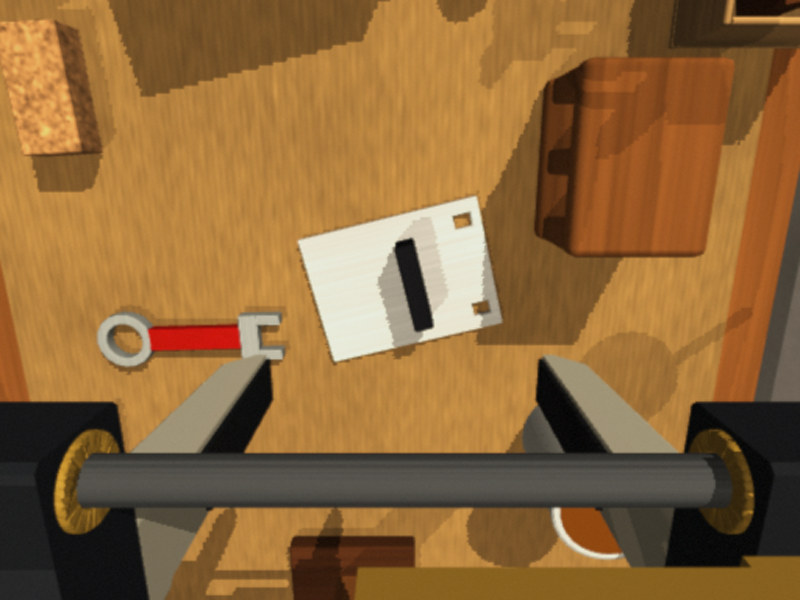

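View pics/w_hous_b.png

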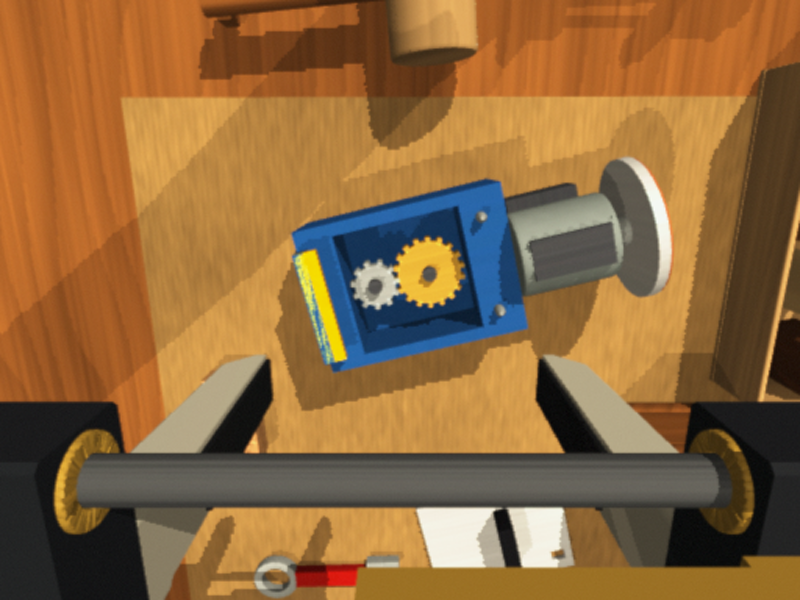

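View pics/w_span_b.png

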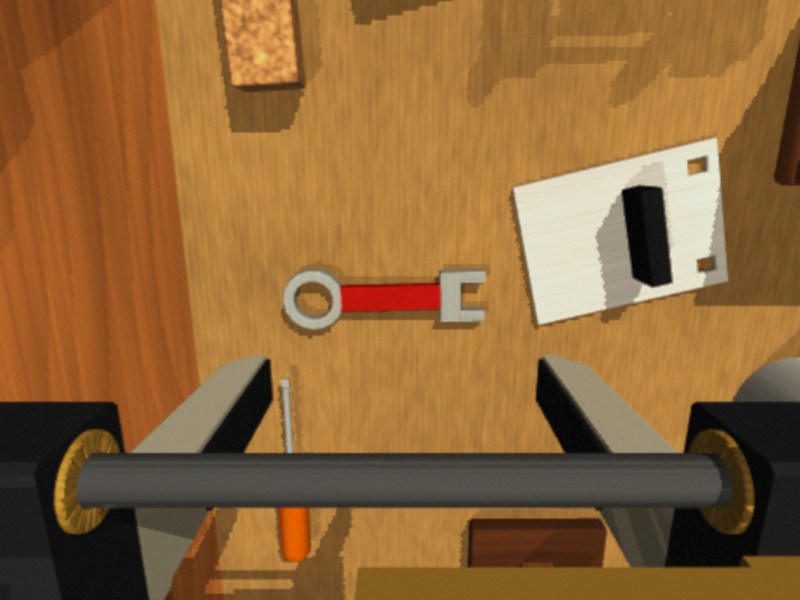

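The wrist views show three things, in 800x600 pixels:
- **Cover:** corners near (299,240), (477,196), (501,322) and (335,362), with the slots on the right.
- **Housing:** lip on the left at (320,305), pins at (481,216) and (500,310).
- **Spanner:** eye at (313,299), with the jaw on the right.

Next I measure them with masks.

Run:
```python
from h import *
k=1.5625
def load(n): return cv2.imread(f"pics/{n}.png"),cam("wrist",np.load(f"pics/{n}.npy"))
def big(m): 
    cs,_=cv2.findContours(m.astype(np.uint8),cv2.RETR_EXTERNAL,cv2.CHAIN_APPROX_NONE); return max(cs,key=cv2.contourArea)[:,0].astype(float)
def rect(c,ct,z):
    P=np.array([plane(c,p,z)[:2] for p in ct]).astype(np.float32); return cv2.minAreaRect(P)
for n in ["w_cov","w_span"]:
    im,c=load(n); h=cv2.cvtColor(im,cv2.COLOR_BGR2HSV)
    m=(h[...,1]<60)&(h[...,2]>60); m[250:]=0
    m=cv2.morphologyEx(m.astype(np.uint8),cv2.MORPH_OPEN,np.ones((3,3)))
    if n=="w_span": m[:, :330]=0
    ct=big(m); hull=cv2.convexHull(ct.astype(np.float32))[:,0]
    (cx,cy),sz,a=rect(c,hull,6); print(n,"cover",cx,cy,sz,a)
    d=(h[...,2]<40); d[250:]=0
    box=np.zeros(d.shape,np.uint8); cv2.fillConvexPoly(box,hull.astype(np.int32),1)
    ch=big(d&(box>0)); print(" handle top-ish",rect(c,ch,40))
    red=(h[...,1]>200)&((h[...,0]<5)|(h[...,0]>175))&(h[...,2]>100); red[250:]=0
    print(" red",rect(c,big(red),12))
    # steel eye: gray components
    g=((h[...,1]<70)&(h[...,2]>70)).astype(np.uint8); g[250:]=0
    cs,hi=cv2.findContours(g,cv2.RETR_CCOMP,cv2.CHAIN_APPROX_NONE)
    for q,hh in zip(cs,hi[0]):
        if len(q)>20 and cv2.contourArea(q)<3000:
            P=np.array([plane(c,p[0],12)[:2] for p in q],np.float32); print("  gray",hh[3]>=0,rect(c,q[:,0].astype(float),12))
im,c=load("w_hous"); h=cv2.cvtColor(im,cv2.COLOR_BGR2HSV)
y=(h[...,0]>22)&(h[...,0]<35)&(h[...,1]>180)&(h[...,2]>150); y[240:]=0; y[:,225:]=0
print("lip",rect(c,big(y),88))
b=(h[...,0]>100)&(h[...,0]<125)&(h[...,1]>120)&(h[...,2]>120); b[240:]=0
hull=cv2.convexHull(big(b).astype(np.float32)); print("rim",rect(c,hull[:,0],70))
for u in [(481,216),(500,310)]: print("pin",plane(c,np.array(u)/k,82),c[3][:3,3])
for u in [(503,181),(527,328),(294,231),(338,371)]: print("corner",plane(c,np.array(u)/k,70))
for u in [(457,207),(482,325),(364,352),(333,236)]: print("opening",plane(c,np.array(u)/k,70))
cv2.imwrite("pics/hcrop.png",cv2.resize(im[100:250,170:360],(760,600),interpolation=cv2.INTER_CUBIC))
```

```text
w_cov cover 648.0400390625 20.453697204589844 (150.46319580078125, 110.1142807006836) 13.710079193115234
 handle top-ish ((657.2891845703125, 25.585124969482422), (14.144779205322266, 71.28369903564453), 13.734240531921387)
 red ((470.13543701171875, -26.534812927246094), (75.82496643066406, 21.35881805419922), 1.6853033304214478)
  gray False ((798.7676391601562, -62.730621337890625), (25.16376495361328, 62.071205139160156), 47.56983947753906)
  gray False ((515.484619140625, -45.28248596191406), (98.92144775390625, 48.741878509521484), 58.72087860107422)
  gray False ((410.3585510253906, -27.702035903930664), (48.76755142211914, 43.95059585571289), 82.45753479003906)
  gray True ((412.9011535644531, -27.413190841674805), (25.12610626220703, 30.148643493652344), 39.04827117919922)
  gray True ((714.4586791992188, 0.1450033187866211), (16.24134063720703, 12.680349349975586), 14.603918075561523)
  gray True ((658.0623168945312, 18.63361358642578), (18.829275131225586, 80.68138885498047), 13.55256462097168)
  gray True ((696.557861328125, 72.7916488647461), (15.839303016662598, 13.1127
[... 1402 characters left out ...]
)
  gray True ((693.1249389648438, 71.85820770263672), (13.517343521118164, 12.9729642868042), 8.840387344360352)
lip ((487.3020935058594, 299.5247802734375), (13.19222640991211, 89.78244018554688), 13.46705436706543)
rim ((556.78173828125, 316.00885009765625), (164.81521606445312, 120.35586547851562), 13.485008239746094)
pin [607.896 368.204  82.   ] [550.287 407.42  467.218]
pin [625.551 295.153  82.   ] [550.287 407.42  467.218]
corner [625.319 393.162  70.   ]
corner [650.654 276.314  70.   ]
corner [465.179 355.764  70.   ]
corner [495.078 238.856  70.   ]
opening [591.058 373.852  70.   ]
opening [613.84 278.96  70.  ]
opening [517.184 255.724  70.   ]
opening [495.261 351.819  70.   ]
```

View pics/hcrop.png

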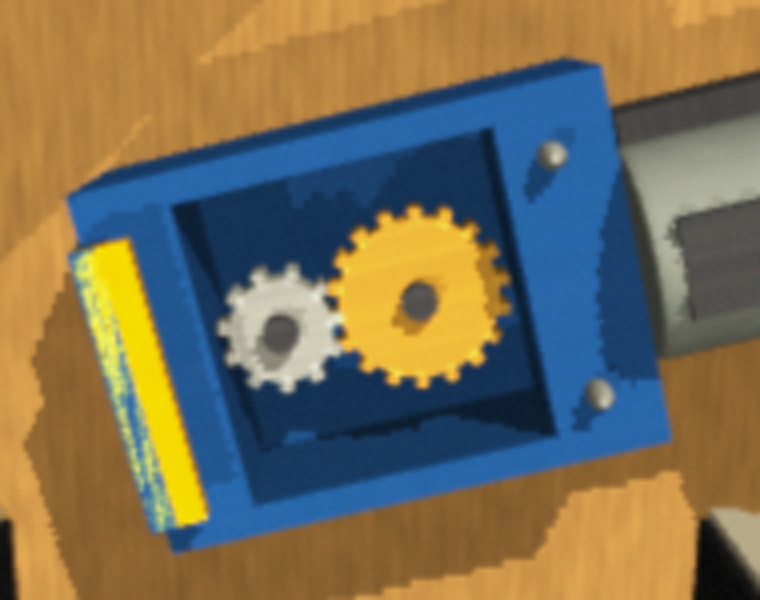

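The measured sizes match the given ones:
- **Cover:** 150.5x110.1 measured against 150x110.
- **Rim:** 164.8x120.4 measured against 165x120.
- **Housing origin:** the estimates from rim, pins and lip agree to about 1 mm. I take (558.9, 316.9) with yaw 13.5°.

Now I grasp the cover, lift it and check how it sits in the hand.

```bash
cat >> h.py <<'E'
def fine(p,q,v=60,n=2,**k):
    """straight line, then correct the steady servo error"""
    p=np.array(p,float); t=p.copy()
    Rt=R.from_quat(q); qt=Rt
    hit=r.servo_line(t,velocity=v,attitude=qt.as_quat(),**k)
    for _ in range(n):
        if hit: return True
        r.wait(0.15); e=p-r.get_ee_pos(); t=t+e; qt=(Rt*R.from_quat(r.get_eef_rot()).inv())*qt
        if np.linalg.norm(e)<0.2: break
        hit=r.servo_line(t,velocity=v,attitude=qt.as_quat(),**k)
    return hit
CY=np.radians(13.73); C0=np.array([648.1,20.5,0])
HY=np.radians(13.5); H0=np.array([558.9,316.9,0])
def ang(q): return np.degrees((R.from_quat(q)*R.from_quat(r.get_eef_rot()).inv()).as_rotvec())
E
python3 - <<'E'
from h import *
q=down(np.pi/2+CY); g=C0+10*np.array([np.cos(CY),np.sin(CY),0])
r.movep(g+[0,0,150],q)
fine(g+[0,0,60],q,v=150)
fine(g+[0,0,11],q,n=3)
print("pre",g,r.get_ee_pos(),ang(q),r.get_contact_force())
jaws.clamp(45); r.wait(0.2)
P=pose(); print("grip",r.get_grip_width(),P[:3,3],ang(q),r.get_contact_force())
Tc=np.eye(4); Tc[:3,:3]=R.from_euler('z',CY).as_matrix(); ctr=P[:3,3].copy(); 
Tc[:3,3]=[ctr[0],ctr[1],0]; 
# y of cover from the picture, x from the centred handle
ex=Tc[:3,0]; ey=Tc[:3,1]; dy=(C0-ctr)@ey; Tc[:3,3]+=dy*ey-10*ex; print("dy",dy,"cover",Tc[:3,3])
np.save("tcp_from_cover.npy",np.linalg.inv(P)@Tc)
r.servo_line(P[:3,3]+[0,0,60],velocity=80); r.wait(0.2)
print(r.get_contact_force(),r.get_grip_width(),r.get_time_s())
r.servo_line(P[:3,3]+[0,0,220],velocity=200)
im,c=snap("wrist","held")
cv2.imwrite("pics/held_b.png",cv2.resize(im,(800,600)))
E
```

```text
pre [657.814  22.873   0.   ] [657.769  22.868  10.922] [ 0.001 -0.007 -0.001] [-0.244 -0.313  0.183]
grip 15.891089146697544 [657.86   22.893  10.951] [-0.     0.003 -0.005] [ 0.781  0.617 -0.414]
dy -0.008045642447407353 cover [648.147  20.512   0.   ]
[-0.627  0.368 -3.266] 15.754383753852606 10.7833
```

View pics/held_b.png

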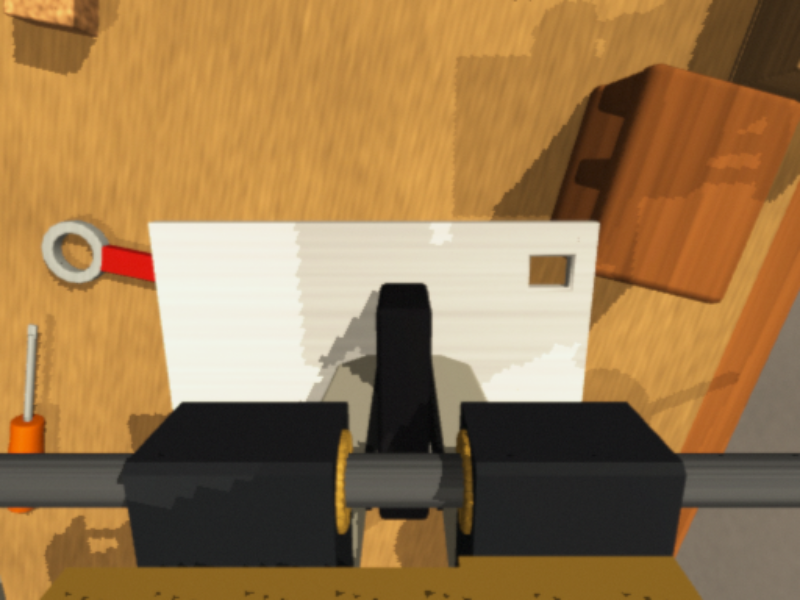

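The cover is held square: its +y edge is at row 222, from (150,222) to (599,222), and the slot is at (551,271). I compare these with the predicted pixels and then move to a tilted hover.

```bash
cat >> h.py <<'E'
def cov_tcp(edge,th,bench=False):
    """TCP pose that puts the cover's plain lower edge at housing (x,z)=edge with tilt th (deg, slotted end up)"""
    B=np.eye(4); B[:3,:3]=R.from_euler('z',HY).as_matrix(); B[:3,3]=H0
    L=np.eye(4); L[:3,:3]=R.from_euler('y',-np.radians(th)).as_matrix(); L[:3,3]=[edge[0],0,edge[1]]
    E=np.eye(4); E[0,3]=75
    T=B@L@E@np.linalg.inv(np.load("tcp_from_cover.npy")); return T[:3,3],R.from_matrix(T[:3,:3]).as_quat()
E
python3 - <<'E'
from h import *
T=np.load("pics/held.npy"); c=cam("wrist",T); C=T@np.load("tcp_from_cover.npy")
for n,p,u in [("c-",(-75,55,6),(150,222)),("c+",(75,55,6),(599,222)),("slot",(60,38,6),(552,271))]:
    print(n,proj(c,(C@np.r_[p,1])[:3])*1.5625,u)
for e,t in [((-64,150),20),((-64,71.2),20),((-68,71.2),15),((-72,71),10),((-75.5,70.7),7),((-75.5,70.3),0)]:
    p,q=cov_tcp(e,t); print(e,t,p,solver.ik(p,q) is not None)
p,q=cov_tcp((-64,150),20); r.movep(p,q); fine(p,q,n=1)
print(r.get_ee_pos()-p,ang(q),r.get_time_s())
im,c=snap("wrist","hov"); C=pose()@np.load("tcp_from_cover.npy"); print(C)
cv2.imwrite("pics/hov_b.png",cv2.resize(im,(800,600)))
E
```

```text
c- [149.973 220.74 ] (150, 222)
c+ [598.776 220.733] (599, 222)
slot [550.059 270.612] (552, 271)
(-64, 150) 20 [570.691 319.739 189.363] True
(-64, 71.2) 20 [570.691 319.739 110.563] True
(-68, 71.2) 15 [569.856 319.539 103.778] True
(-72, 71) 10 [568.434 319.197  96.545] True
(-75.5, 70.7) 7 [566.222 318.666  91.929] True
(-75.5, 70.3) 0 [568.136 319.126  81.251] True
[-0.436  0.599 -0.052] [-0.001 -0.007 -0.061] 13.625
[[  0.914  -0.234  -0.332 564.767]
 [  0.22    0.972  -0.08  318.999]
 [  0.342   0.      0.94  175.612]
 [  0.      0.      0.      1.   ]]
```

View pics/hov_b.png

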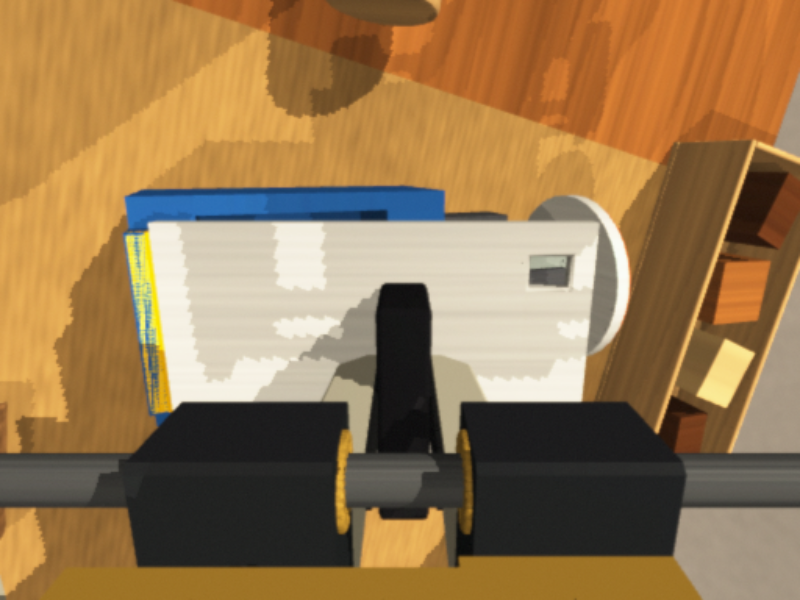

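The held cover projects within about 0.5 mm of the prediction. The hover picture shows the plate square to the housing, its plain edge just inside the lip at (150,225). Inserting now with force guards.

Run:
```python
from h import *
st=lambda s,h=None: print(s,h,"cover in housing",(R.from_euler('z',-HY).as_matrix()@((pose()@np.load("tcp_from_cover.npy"))[:3,3]-H0)),r.get_contact_force(),round(r.get_time_s(),2))
for e,t,v,n,F in [((-64,71.3),20,80,1,12),((-68,71.3),15,40,1,12),((-72,71.1),10,40,1,12),((-75.5,70.9),7,30,1,12),((-75.5,70.6),4,30,1,12),((-75.5,70.3),0.3,30,1,20)]:
    p,q=cov_tcp(e,t); h=fine(p,q,v=v,n=n,max_force=F); st((e,t),h)
    if h: break
im,c=snap("wrist","ins")
cv2.imwrite("pics/ins_b.png",cv2.resize(im,(800,600)))
```

```text
((-64, 71.3), 20) False cover in housing [ 6.261 -0.008 96.501] [-0.13   0.006 -2.967] 15.21
((-68, 71.3), 15) False cover in housing [ 4.782  0.602 90.92 ] [-0.316 -0.258 -2.361] 15.92
((-72, 71.1), 10) False cover in housing [ 2.246  0.276 84.293] [ 0.763  0.428 -2.903] 16.66
((-75.5, 70.9), 7) False cover in housing [-1.104 -0.07  80.07 ] [ 0.754  0.115 -3.024] 17.13
((-75.5, 70.6), 4) False cover in housing [-0.699  0.09  75.854] [ 1.221 -0.009 -2.391] 17.84
((-75.5, 70.3), 0.3) False cover in housing [-0.034  0.064 70.801] [-0.856  0.49  -2.771] 18.58
```

Run:
```python
from h import *
p,q=cov_tcp((-75.3,68.5),0); h=r.servo_line(p,velocity=15,attitude=q,max_force=6); r.wait(0.1)
print(h,"cover z",(pose()@np.load("tcp_from_cover.npy"))[:3,3],r.get_contact_force())
jaws.release(); r.wait(0.1); print("rel",r.get_contact_force(),r.get_grip_width())
p=r.get_ee_pos(); r.servo_line(p+np.array([0,0,60]),velocity=120)
# back off so the camera sees the whole cover
q=down(np.pi/2+HY); r.movep([556,338,300],q); r.wait(0.1)
im,c=snap("wrist","seat"); print(r.get_time_s())
cv2.imwrite("pics/seat_b.png",cv2.resize(im[90:260,160:360],(705,600),interpolation=cv2.INTER_CUBIC))
h=cv2.cvtColor(im,cv2.COLOR_BGR2HSV)
m=((h[...,1]<60)&(h[...,2]>60)).astype(np.uint8); m[250:]=0
m=cv2.morphologyEx(m,cv2.MORPH_OPEN,np.ones((3,3)))
cs,_=cv2.findContours(m,cv2.RETR_EXTERNAL,cv2.CHAIN_APPROX_NONE)
for k in cs:
    if cv2.contourArea(k)>2500:
        P=np.array([plane(c,u[0].astype(float),76)[:2] for u in k],np.float32); print(cv2.minAreaRect(P))
```

```text
True cover z [558.828 316.913  69.929] [-0.956 -1.04   5.032]
rel [-0.265  0.183  0.389] 93.29408630227863
21.8167
((695.55712890625, 348.83953857421875), (116.23289489746094, 107.57418060302734), 16.578136444091797)
((558.6500854492188, 316.82586669921875), (150.9957275390625, 110.54911804199219), 13.500673294067383)
```

View pics/seat_b.png

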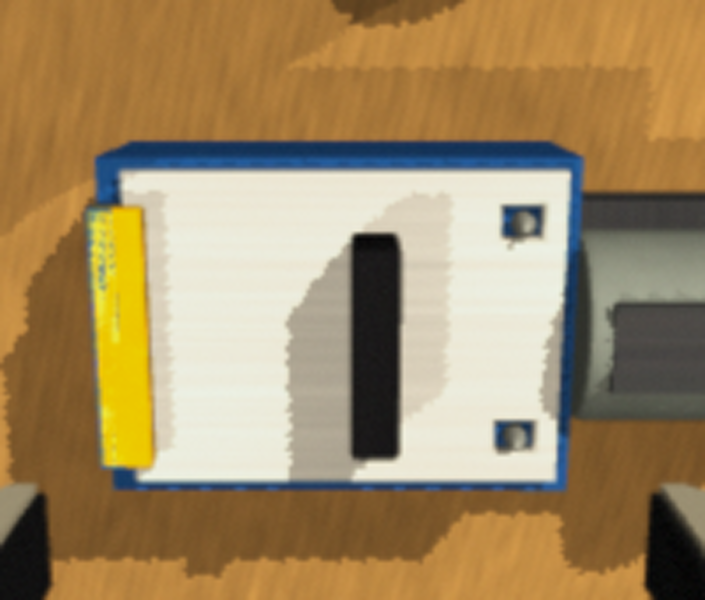

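The cover is seated. Seen from above it is at (558.65, 316.83), yaw 13.50°, which is within 0.3 mm of the housing origin. Both pins show in the slots at (522,222) and (515,436), and the yellow lip overlaps the plain edge. Now I look at the stand and peg.

Run:
```python
from h import *
r.movep([575,-235,335],down(np.pi/2)); r.wait(0.2)
im,c=snap("wrist","stand"); print(r.get_ee_pos(),r.get_time_s())
cv2.imwrite("pics/stand_b.png",cv2.resize(im,(800,600),interpolation=cv2.INTER_CUBIC))
snap("scene","scene2"); snap("side","side2")
h=cv2.cvtColor(im,cv2.COLOR_BGR2HSV)
y=((h[...,0]>20)&(h[...,0]<35)&(h[...,1]>190)&(h[...,2]>90)).astype(np.uint8)
cs,_=cv2.findContours(y,cv2.RETR_EXTERNAL,cv2.CHAIN_APPROX_NONE)
for k in cs:
    if cv2.contourArea(k)>60: print(cv2.contourArea(k),cv2.boxPoints(cv2.minAreaRect(k)).tolist())
```

```text
[ 575.247 -234.392  334.932] 24.1333
424.5 [[210.17425537109375, 259.19635009765625], [263.03509521484375, 233.82315063476562], [266.78021240234375, 241.62548828125], [213.91937255859375, 266.9986877441406]]
62.5 [[429.3623962402344, 208.05369567871094], [482.4731140136719, 198.6811981201172], [485.3120422363281, 214.76844787597656], [432.2013244628906, 224.1409454345703]]
```

View pics/stand_b.png

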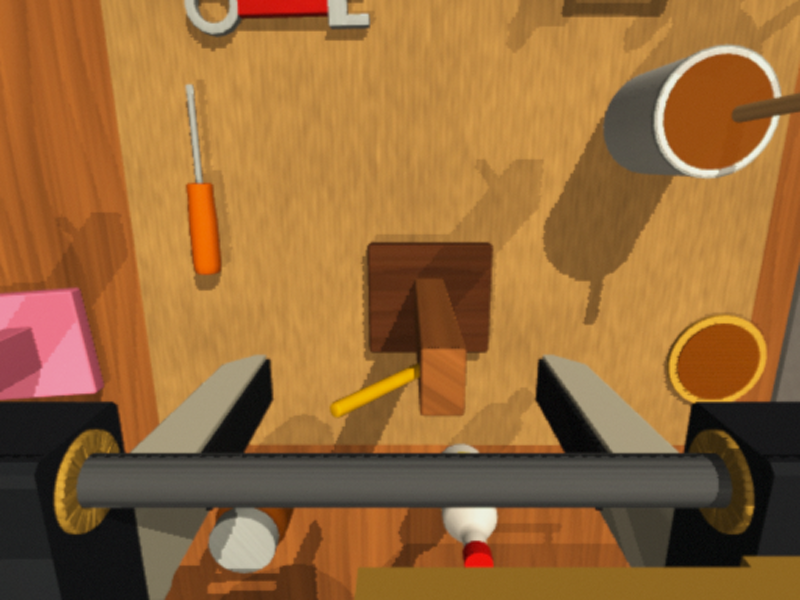

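Run:
```python
from h import *
k=1.5625; c=cam("wrist",np.load("pics/stand.npy"))
for u in [(369,243),(492,243),(490,352),(368,352)]: print("base",plane(c,np.array(u)/k,18))
for u in [(420,349),(463,347),(466,412),(421,415)]: print("post",plane(c,np.array(u)/k,212))
print("tip",plane(c,(212.05,263.1),247.5),"base",plane(c,(264.9,237.7),192))
def endpts(n,box):
    im=cv2.imread(f"pics/{n}.png"); h=cv2.cvtColor(im,cv2.COLOR_BGR2HSV)
    y=((h[...,0]>18)&(h[...,0]<35)&(h[...,1]>190)&(h[...,2]>60)).astype(np.uint8)
    z=np.zeros_like(y); x0,y0,x1,y1=box; z[y0:y1,x0:x1]=y[y0:y1,x0:x1]
    cs,_=cv2.findContours(z,cv2.RETR_EXTERNAL,cv2.CHAIN_APPROX_NONE); q=max(cs,key=cv2.contourArea)
    b=cv2.boxPoints(cv2.minAreaRect(q)); d=[np.linalg.norm(b[0]-b[1]),np.linalg.norm(b[1]-b[2])]
    e=[(b[0]+b[1])/2,(b[2]+b[3])/2] if d[0]<d[1] else [(b[1]+b[2])/2,(b[3]+b[0])/2]
    e.sort(key=lambda p:p[1]); print(n,e,d); return e
s=endpts("scene2",(175,195,210,240)); d=endpts("side2",(305,200,350,230))
S,D=cam("scene"),cam("side"); w=[np.array((212.05,263.1)),np.array((264.9,237.7))]
for i in (0,1):
    print(i,tri(S,s[i],D,d[i]),tri(S,s[i],c,w[i]),tri(D,d[i],c,w[i]))
```

```text
base [ 542.042 -234.635   18.   ]
base [ 658.963 -234.487   18.   ]
base [ 662.116 -344.846   18.   ]
base [ 539.203 -345.011   18.   ]
post [ 584.902 -269.05   212.   ]
post [ 610.782 -267.735  212.   ]
post [ 614.029 -310.842  212.   ]
post [ 585.953 -312.948  212.   ]
tip [ 535.463 -291.986  247.5  ] base [ 581.764 -292.093  192.   ]
scene2 [array([185.493, 208.77 ], dtype=float32), array([195.328, 229.847], dtype=float32)] [np.float32(3.503897), np.float32(23.25871)]Traceback (most recent call last):
  File "<stdin>", line 14, in <module>
  File "<stdin>", line 10, in endpts
ValueError: max() iterable argument is empty
```

```bash
cat >> h.py <<'E'
PB=np.array([585,-290.8,190.]); PD=np.array([-np.sin(np.radians(40)),0,np.cos(np.radians(40))])
SO=np.array([465.3,-26.85,0]); SY=np.radians(1.3)
def hang(s,p,sg,gz,off=(0,0,0),gx=0):
    """TCP pose with the eye centre on the peg axis at s, tool pitched p deg from down; sg=-1: tool x = -spanner x; gz = TCP height above the spanner's underside at grasp"""
    p=np.radians(p); X=np.array([np.cos(p),0,np.sin(p)]); Z=np.array([-np.sin(p),0,np.cos(p)])
    eye=PB+s*PD+np.array(off); t=eye-(55-gx)*X+(gz-6)*Z
    tz=-Z; tx=sg*X; return t,R.from_matrix(np.c_[tx,np.cross(tz,tx),tz]).as_quat()
E
python3 - <<'E'
from h import *
c=cam("wrist",np.load("pics/stand.npy")); S=cam("scene")
print(tri(S,(185.5,208.8),c,(212.05,263.1)))
print(solver.ik(SO+[0,0,2],down(SY)),solver.ik(SO+[0,0,2],down(SY+np.pi)))
for sg in (-1,1):
  for p in (30,40,50,60,70,80,90):
    a=[solver.ik(*hang(s,p,sg,2)) for s in (95,60,25,12)]
    print(sg,p,[x is not None for x in a],a[2])
E
```

```text
(array([ 535.71 , -292.009,  246.597]), np.float64(1.0625865097919653))
[-0.116  0.698  0.076  2.34  -0.435  0.116 -1.174] [-0.016  0.693 -0.07   2.334  0.367  0.124  1.159]
-1 30 [True, True, True, True] [ 1.212  0.57  -0.916  2.241  1.404  0.207  0.712]
-1 40 [True, True, True, True] [ 1.346  0.704 -1.078  2.337  2.336  0.334 -0.122]
-1 50 [True, True, True, True] [ 1.384  0.825 -1.098  2.421  2.814  0.531 -0.473]
-1 60 [True, True, True, True] [ 1.409  0.98  -1.107  2.482  3.055  0.75  -0.537]
-1 70 [False, False, True, True] [ 1.43   1.159 -1.111  2.512  3.248  0.928 -0.496]
-1 80 [False, False, True, True] [ 1.456  1.344 -1.114  2.505  3.447  1.029 -0.424]
-1 90 [False, True, True, True] [ 1.486  1.519 -1.117  2.463  3.664  1.051 -0.372]
1 30 [True, True, True, True] [ 1.212  0.57  -0.916  2.241  1.404  0.207 -2.43 ]
1 40 [True, True, True, True] [ 1.25   0.628 -0.907  2.342  2.72   0.266  2.617]
1 50 [True, True, True, True] [ 1.291  0.74  -0.922  2.426  3.091  0.518  2.363]
1 60 [True, True, True, True] [ 1.409  0.98  -1.107  2.482  3.055  0.75   2.605]
1 70 [False, False, True, True] [ 1.337  1.056 -0.927  2.517  3.414  0.986  2.423]
1 80 [False, False, True, True] [ 1.36   1.231 -0.928  2.511  3.589  1.13   2.506]
1 90 [False, True, True, True] [ 1.383  1.392 -0.929  2.468  3.787  1.203  2.568]
```

IK can reach the hang poses, but it picks contorted branches. I fit a simple kinematic model from free `solver.ik` samples so I can choose a natural flipped-wrist configuration.

```bash
cat > kin.py <<'E'
from h import *
from scipy.optimize import least_squares
LO=np.array([-2.57,-.35,-1.29,.11,-1.05,.11,-2.63]); HI=np.array([2.57,1.97,1.29,2.56,4.19,1.86,2.63])
def fk(q,k,full=False):
    h,a,e,b,f,g,d,y0=k  # heights/links and x offsets at elbow (e,f) and wrist (g)
    Rz=lambda t:R.from_euler('z',t); Ry=lambda t:R.from_euler('y',t)
    A=Rz(q[0]); s=np.array([0,0,h]); A=A*Ry(q[1])*Rz(q[2]); el=s+A.apply([e,0,a]); A=A*Ry(q[3]); A=A*Rz(q[4])
    wr=el+A.apply([f,0,b]); A=A*Ry(q[5])*Rz(q[6]); t=wr+A.apply([g,0,d])
    A=A*Rz(y0); return (t,A,el,wr) if full else (t,A)
def res(q,k,p,Q): t,A=fk(q,k); return np.r_[t-p,300*(R.from_quat(Q)*A.inv()).as_rotvec()]
E
python3 - <<'E'
from kin import *
rng=np.random.default_rng(0); D=[]
while len(D)<60:
    p=np.array([rng.uniform(400,800),rng.uniform(-300,300),rng.uniform(60,350)]); Q=(R.from_euler('xyz',rng.uniform(-.6,.6,3))*R.from_quat(down(np.pi/2))).as_quat()
    q=solver.ik(p,Q)
    if q is not None: D.append((np.array(q),p,Q))
s=least_squares(lambda k:np.concatenate([res(q,k,p,Q) for q,p,Q in D]),[350,400,0,400,0,0,300,np.pi/2])
s2=least_squares(lambda k:np.concatenate([res(q,k,p,Q) for q,p,Q in D]),[350,400,0,400,0,0,300,-np.pi/2])
for x in (s,s2): print(x.x,np.sqrt(np.mean(x.fun**2)))
k=min((s,s2),key=lambda x:x.cost).x; np.save("kin.npy",k)
for sg in (-1,1):
  for p in (30,40,50,60,70):
   for st in (60,20):
    P,Q=hang(st,p,sg,2); best=None
    for t in range(30):
        x0=rng.uniform(LO,HI); x0[4]=rng.uniform(2,4)
        S=least_squares(lambda q:np.r_[res(q,k,P,Q),5*q[2]],x0,bounds=(LO,HI))
        if np.abs(res(S.x,k,P,Q)).max()<8 and (best is None or S.cost<best.cost): best=S
    if best is not None: print(sg,p,st,best.x,round(best.cost,2),fk(best.x,k,True)[2],fk(best.x,k,True)[3])
    else: print(sg,p,st,None)
E
```

```text
[-135.169  703.74  -501.455  340.614  -95.895 -349.737  355.925    1.544] 172.93194314926652
[-135.169  703.74  -501.455  340.614  -95.895 -349.737  355.925    1.544] 172.93194314999397
-1 30 60 [-0.99   1.061  0.275  1.131  0.271  0.643 -2.63 ] 0.95 [  93.874 -391.77   629.299] [ 314.877 -640.401  508.659]
-1 30 20 [-0.962  1.088  0.275  1.166  0.28   0.573 -2.63 ] 0.95 [ 116.375 -405.67   618.884] [ 340.589 -640.401  478.019]
-1 40 60 [-1.004  1.041  0.465  1.264  0.278  0.411 -2.63 ] 2.71 [  14.975 -442.244  607.06 ] [ 271.062 -640.393  464.335]
-1 40 20 [-0.975  1.07   0.47   1.298  0.282  0.337 -2.63 ] 2.76 [  37.975 -460.779  594.864] [ 296.775 -640.393  433.696]
-1 50 60 [-1.147  1.134 -0.222  1.194  1.351  1.035  2.63 ] 0.62 [ 277.876 -346.844  605.906] [ 235.482 -640.379  412.893]
-1 50 20 [-1.07   1.154 -0.08   1.226  1.357  0.842  2.63 ] 0.08 [ 246.865 -367.4    606.979] [ 261.243 -640.4    382.306]
-1 60 60 [-1.112  1.152 -0.     1.271  1.518  0.891  2.46 ] 0.0 [ 194.346 -393.422  609.248] [ 209.548 -640.416  356.313]
-1 60 20 [-1.078  1.187  0.     1.284  1.584  0.868  2
[... 665 characters left out ...]
0 [ 0.308  0.784 -0.305  1.709  1.824  0.11  -0.022] 1.16 [104.942 191.297 700.954] [310.841  58.775 445.498]
1 50 60 [ 0.048  0.7    0.021  1.663  3.697  0.11  -2.066] 0.01 [ 70.075  -7.321 726.077] [247.412  58.821 427.094]
1 50 20 [ 0.093  0.775 -0.     1.69   3.495  0.207 -1.831] 0.0 [133.84   12.479 718.435] [273.124  58.816 396.462]
1 60 60 [ 0.156  0.79  -0.     1.861  3.396  0.566 -1.682] 0.0 [144.792  22.789 716.432] [218.764  58.816 372.275]
1 60 20 [ 0.159  0.901 -0.     1.942  3.344  0.754 -1.613] 0.0 [237.435  38.175 694.816] [244.476  58.816 341.634]
1 70 60 [ 0.11   1.046 -0.122  2.248  3.153  1.351 -1.415] 32.92 [350.512 100.065 648.308] [206.908  60.149 327.375]
1 70 20 None
```

```bash
sed -i 's/^def fk(q,k,full=False):/SG=np.ones(7)\ndef fk(q,k,full=False):\n    q=np.asarray(q)*SG/; ' kin.py
cat > kfit.py <<'E'
from kin import *
import kin, itertools
rng=np.random.default_rng(0); D=[]
while len(D)<40:
    p=np.array([rng.uniform(450,800),rng.uniform(-300,300),rng.uniform(60,350)]); Q=(R.from_euler('xyz',rng.uniform(-.6,.6,3))*R.from_quat(down(np.pi/2))).as_quat()
    q=solver.ik(p,Q)
    if q is not None: D.append((np.array(q),p,Q))
best=None
for sg in itertools.product([1,-1],repeat=4):
  for y0 in (1.57,-1.57):
    kin.SG=np.array([sg[0],1,sg[1],1,sg[2],1,sg[3]])
    s=least_squares(lambda k:np.concatenate([res(q,k,p,Q) for q,p,Q in D]),[350,450,0,450,0,0,350,y0])
    if best is None or s.cost<best[0]: best=(s.cost,kin.SG.copy(),s.x)
print(best,np.sqrt(2*best[0]/240)); np.savez("kin.npz",SG=best[1],k=best[2])
E
python3 kfit.py
```

```text
(np.float64(58279.26070270279), array([-1,  1, -1,  1, -1,  1, -1]), array([239.991, 652.284, -23.41 , 432.026, -10.834, -16.448, 325.219,
         1.571])) 22.037706456341063
```

```bash
python3 - <<'E'
s=open('kin.py').read()
s=s.replace("h,a,e,b,f,g,d,y0=k","h,a,e,b,f,g,d,y0,y1,y2,y3,y4,x1=k").replace("s=np.array([0,0,h])","s=A.apply([x1,y1,h])").replace("[e,0,a]","[e,y2,a]").replace("[f,0,b]","[f,y3,b]").replace("[g,0,d]","[g,y4,d]")
open('kin.py','w').write(s)
t=open('kfit.py').read().replace("350,y0]","350,y0,0,0,0,0,0]").replace("for y0 in (1.57,-1.57)","for y0 in (1.57,)"); open('kfit.py','w').write(t)
E
python3 kfit.py
```

```text
(np.float64(1.343695292721495e-15), array([-1,  1, -1,  1, -1,  1, -1]), array([283.6  , 646.944,   0.   , 442.251,   0.   ,   0.   , 339.347,
         1.571, -29.9  , -26.4  ,  -0.35 ,   0.   ,   0.   ])) 3.3462607149890646e-09
```

The model fits exactly. Next I search for natural hang configurations.

```bash
cat >> kin.py <<'E'
import os
if os.path.exists("kin.npz"): _z=np.load("kin.npz"); SG=_z["SG"]; K=_z["k"]
def solve(P,Q,x0,w=3,ref=None):
    ref=np.zeros(7) if ref is None else ref
    S=least_squares(lambda q:np.r_[res(q,K,P,Q),w*(q-ref)[2]],np.clip(x0,LO+.01,HI-.01),bounds=(LO+.005,HI-.005))
    S=least_squares(lambda q:np.r_[res(q,K,P,Q),1e-3*(q-S.x)],S.x,bounds=(LO,HI))
    return S.x,np.abs(res(S.x,K,P,Q)).max()
E
python3 - <<'E'
from kin import *
rng=np.random.default_rng(1)
for sg in (-1,1):
  for p in (40,55,70):
   for st in (85,20):
    P,Q=hang(st,p,sg,2); F=[]
    for t in range(25):
        x0=rng.uniform(LO,HI); x0[2]*=.3
        x,e=solve(P,Q,x0)
        if e<1: F.append(x)
    F.sort(key=lambda x:abs(x[2])); seen=[]
    for x in F:
        if all(np.abs(x-y).max()>.5 for y in seen): seen.append(x)
    for x in seen[:3]: print(sg,p,st,x,fk(x,K,True)[2].round(),fk(x,K,True)[3].round())
    if not F: print(sg,p,st,None)
E
```

```text
-1 40 85 [ 0.896  0.376 -0.288  2.384  4.187  0.348 -2.021] [ 110. -226.  883.] [ 273. -291.  477.]
-1 40 20 [ 0.615  0.494  0.     2.377  4.03   0.498 -1.899] [ 218. -223.  853.] [ 314. -291.  427.]
-1 55 85 [ 0.761  0.526 -0.     2.529  3.948  0.899 -1.647] [ 196. -265.  843.] [ 224. -291.  402.]
-1 55 20 [ 0.687  0.66  -0.     2.496  3.823  0.971 -1.56 ] [ 271. -295.  795.] [ 266. -291.  353.]
-1 70 85 [ 1.552  1.094 -1.235  2.56   3.161  0.847 -0.468] [ -28. -587.  559.] [ 196. -291.  318.]
-1 70 20 [ 0.735  0.89   0.     2.552  3.829  1.45  -1.37 ] [ 335. -379.  691.] [ 238. -291.  268.]
-1 70 20 [ 1.497  1.296 -1.29   2.503  3.047  0.908 -0.226] [   9. -631.  435.] [ 238. -291.  268.]
1 40 85 [ 0.896  0.376 -0.288  2.384  4.187  0.348  1.121] [ 110. -226.  883.] [ 273. -291.  477.]
1 40 20 [0.615 0.494 0.    2.377 4.03  0.498 1.243] [ 218. -223.  853.] [ 314. -291.  427.]
1 55 85 [0.761 0.526 0.    2.529 3.948 0.899 1.495] [ 196. -265.  843.] [ 224. -291.  402.]
1 55 20 [0.687 0.66  0.    2.496 3.823 0.971 1.582] [ 271. -295.  795.] [ 266. -291.  353.]
1 70 85 [ 1.541  1.073 -1.205  2.56   3.198  0.851  2.63 ] [ -22. -581.  571.] [ 197. -291.  318.]
1 70 20 [ 0.735  0.89  -0.     2.552  3.829  1.45   1.772] [ 335. -379.  691.] [ 238. -291.  268.]
```

Run:
```python
from kin import *
k=1.5625; S,D=cam("scene"),cam("side")
for n,s,d in [("pinkpost",(182,266),(310,430)),("pinkpeg",(164,242),(263,437)),("pinkbase",(204,345),(322,525))]: print(n,tri(S,np.array(s)/k,D,np.array(d)/k))
gx=-15; g=SO-gx*np.array([np.cos(SY),np.sin(SY),0]); Q=down(SY)
x0=np.array([.05,.7,0,2.3,-.4,.15,-1.2])
for z in (2,60,150,250): print("bench",z,solve(g+[0,0,z],Q,x0))
ref=np.array([.7,.6,0,2.5,3.85,.95,-1.6])
for s,p,off in [(85,40,(0,0,0)),(90,50,(0,0,0)),(85,55,(0,0,0)),(90,55,(0,0,30)),(40,55,(0,0,0)),(20,55,(0,0,0)),(12,60,(0,0,-4)),(12,65,(0,0,-6))]:
    P,q=hang(s,p,-1,2,off,gx); print(s,p,P,solve(P,q,ref),fk(solve(P,q,ref)[0],K,True)[3])
```

```text
pinkpost (array([ 196.679, -338.735,  214.971]), np.float64(3.4872247320385554))
pinkpeg (array([ 133.316, -344.332,  240.785]), np.float64(0.9306611930665387))
pinkbase (array([ 195.807, -338.687,    4.91 ]), np.float64(0.7180187016821409))
bench 2 (array([-0.063,  0.698,  0.   ,  2.303, -0.   ,  0.14 , -1.611]), np.float64(2.8421709430404007e-13))
bench 60 (array([-0.063,  0.581,  0.   ,  2.28 , -0.   ,  0.281, -1.611]), np.float64(3.410605131648481e-13))
bench 150 (array([-0.063,  0.416,  0.   ,  2.215, -0.   ,  0.51 , -1.611]), np.float64(1.0231815394945443e-12))
bench 250 (array([-0.063,  0.267,  0.   ,  2.107, -0.   ,  0.767, -1.611]), np.float64(1.1368683772161603e-13))
85 40 [ 479.311 -290.8    207.054] (array([ 0.81 ,  0.383, -0.152,  2.416,  4.186,  0.423, -1.997]), np.float64(1.6565415577708488e-11)) [ 261.183 -290.8    467.01 ]
90 50 [ 485.218 -290.8    202.75 ] (array([ 0.759,  0.478,  0.   ,  2.513,  4.002,  0.768, -1.72 ]), np.float64(5.968558980384842e-13)) [ 225.263 -290.8    420.878]
85 55 [ 493.489 -290.8    195.479] (array([ 0.778,  0.559, -0.   ,  2.549,  3.936, 
[... 211 characters left out ...]
07e-13)) [ 212.298 -290.8    423.951]
40 55 [ 522.415 -290.8    161.007] (array([ 0.724,  0.653, -0.   ,  2.527,  3.848,  0.989, -1.54 ]), np.float64(1.1368683772161603e-13)) [ 244.438 -290.8    355.648]
20 55 [ 535.271 -290.8    145.686] (array([ 0.702,  0.692, -0.   ,  2.514,  3.816,  1.01 , -1.522]), np.float64(1.3642420526593924e-12)) [ 257.293 -290.8    340.328]
12 60 [ 545.751 -290.8    132.571] (array([ 0.711,  0.794, -0.   ,  2.531,  3.796,  1.19 , -1.442]), np.float64(1.1368683772161603e-13)) [ 251.867 -290.8    302.244]
12 65 [ 551.329 -290.8    128.061] (array([ 0.725,  0.879, -0.   ,  2.544,  3.805,  1.351, -1.381]), np.float64(3.694822225952521e-13)) [ 243.775 -290.8    271.475]
```

The kinematics are clean. The pink stand's post top is at (197,-339,215), so I use pitch 50° to keep the wrist about 150 mm above it. Next I grasp the spanner, lift it, and check the transit path numerically before moving.

```bash
cat >> kin.py <<'E'
GX=-15; GP=SO+GX*-1*np.array([np.cos(SY),np.sin(SY),0])
REF=np.array([.7,.6,0,2.5,3.9,.85,-1.65])
def hq(s,p,off=(0,0,0),gz=2): return solve(*hang(s,p,-1,gz,off,GX),REF)[0]
E
python3 - <<'E'
from kin import *
Q=down(SY); x0=np.array([.05,.5,0,2.3,-.1,.4,-1.6])
r.move_joints(solve(GP+[0,0,150],Q,x0)[0])
fine(GP+[0,0,2.5],Q,v=120,n=2,max_force=8)
print("at",r.get_ee_pos()-GP,ang(Q),r.get_contact_force())
jaws.clamp(50); r.wait(0.15); print("grip",r.get_grip_width(),r.get_ee_pos()-GP,r.get_contact_force())
r.servo_line(GP+[0,0,250],velocity=200); r.wait(.1)
print("lift",r.get_grip_width(),r.get_contact_force(),r.get_joint_pos(),r.get_time_s())
q0=np.array(r.get_joint_pos()); M=np.array([.35,.1,0,2.25,2.,.15,-1.66]); P0=hq(105,50); P1=hq(90,50)
print("pre",P0,P1)
for a,b in ((q0,M),(M,P0)):
    for t in np.linspace(0,1,6):
        T,A,el,wr=fk(a+(b-a)*t,K,True)
        print(T.round(),"eye",(T+A.apply([-(79+15),0,-6])).round(),"jaw",(T+A.apply([64,0,-6])).round(),"wrist",wr.round(),"tz",A.apply([0,0,1]))
im,c=snap("wrist","held2")
E
```

```text
at [ 0.02  -0.021  2.472] [ 0.001 -0.     0.004] [0.088 0.006 0.082]
grip 19.014825637171857 [-0.013 -0.065  2.467] [-0.026 -0.242 -0.24 ]
lift 19.22732728004183 [ 0.51   0.386 -1.04 ] [-0.066  0.268  0.004  2.108 -0.002  0.767 -1.609] 30.9
pre [ 0.777  0.445  0.     2.516  4.047  0.752 -1.756] [ 0.759  0.478  0.     2.513  4.002  0.768 -1.72 ]
[480. -27. 249.] eye [386. -29. 255.] jaw [544. -25. 255.] wrist [480. -26. 588.] tz [-0.002 -0.    -1.   ]
[ 510. -146.  270.] eye [ 418. -168.  267.] jaw [ 571. -129.  282.] wrist [457. -66. 596.] tz [ 0.155 -0.237 -0.959]
[ 540. -234.  309.] eye [ 457. -278.  305.] jaw [ 593. -200.  321.] wrist [ 431. -101.  602.] tz [ 0.322 -0.392 -0.862]
[ 563. -287.  352.] eye [ 494. -352.  356.] jaw [ 604. -239.  357.] wrist [ 402. -133.  608.] tz [ 0.474 -0.455 -0.754]
[ 571. -310.  384.] eye [ 523. -389.  402.] jaw [ 598. -252.  378.] wrist [ 370. -160.  613.] tz [ 0.591 -0.442 -0.675]
[ 560. -313.  396.] eye [ 537. -397.  432.] jaw [ 569. -252.  378.] wrist [ 337. -183.  617.] tz [ 0.655 -0.384 -0.651]
[ 560. -313.  396.] eye [ 537. -397.  432.] jaw [ 569. -252.  378.] wrist [ 337. -183.  617.] tz [ 0.655 -0.384 -0.651]
[ 530. -375.  360.] eye [ 527. -447.  421.] jaw [ 527. -322.  325.] wrist [ 324. -213.  575.] tz [ 0.608 -0.48  -0.632]
[ 516. -408.  330.] eye [ 535. -462.  405.] jaw [ 497. -366.  286.] wrist [ 304. -239.  535.] tz [ 0.625 -0.498 -0.602]
[ 511. -405.  296.] eye [ 549. -440.  375.] jaw [ 478. -377.  248.] wrist [ 279. -261.  497.] tz [ 0.684 -0.423 -0.594]
[ 502. -365.  254.] eye [ 553. -380.  332.] jaw [ 460. -351.  207.] wrist [ 249. -279.  463.] tz [ 0.746 -0.253 -0.616]
[ 476. -291.  214.] eye [ 531. -291.  290.] jaw [ 430. -291.  169.] wrist [ 216. -291.  432.] tz [ 0.766  0.    -0.643]
```

Run:
```python
from kin import *
M=np.array([.35,.1,0,2.25,2.,.15,-1.66]); gz=2.47
r.move_joints(M); r.move_joints(hq(105,50,gz=gz)); r.wait(.1)
print(r.get_time_s(),r.get_grip_width(),r.get_contact_force())
for s,v,n in ((90,60,1),(72,60,1),(50,60,0),(31,60,1)):
    p,q=hang(s,50,-1,gz,(0,0,0),GX); h=fine(p,q,v=v,n=n,max_force=8)
    print(s,h,r.get_ee_pos()-p,ang(q),r.get_contact_force())
    if s==72: A=[snap(n_,n_+"_t")[0] for n_ in ("scene","side")]
    if h: break
B=[snap(n_,n_+"_u")[0] for n_ in ("scene","side")]
f=lambda im,b:cv2.resize(im[b[1]:b[3],b[0]:b[2]],(400,300),interpolation=cv2.INTER_CUBIC)
bs=((140,170,260,260),(270,165,390,255))
cv2.imwrite("pics/thread.png",np.vstack([np.hstack([f(A[0],bs[0]),f(A[1],bs[1])]),np.hstack([f(B[0],bs[0]),f(B[1],bs[1])])]))
print(r.get_time_s())
```

```text
34.575 19.250201058646564 [-0.347  0.445 -1.249]
90 False [-0.122  0.035  0.047] [-0.002 -0.006  0.002] [-0.596  0.161 -1.455]
72 False [-0.12   0.036  0.004] [-0.004 -0.006  0.003] [-0.148  0.589 -1.599]
50 False [ 0.063  0.35  -0.606] [-0.04  -0.047 -0.03 ] [-0.117 -0.146 -0.832]
31 False [-0.177 -0.02   0.043] [-0.002 -0.007  0.01 ] [ 0.132  0.51  -0.395]
37.0583
```

View pics/thread.png

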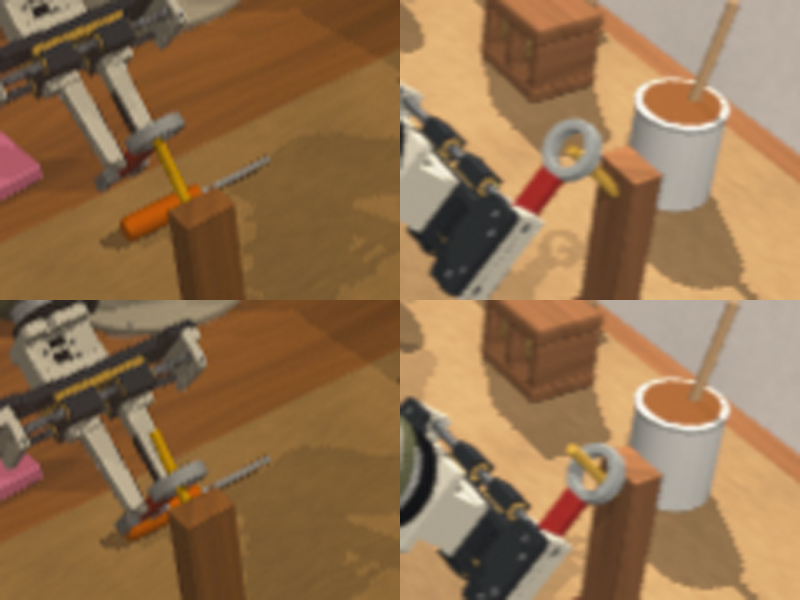

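Threaded: in the lower right panel the peg passes through the eye at (597,470), and in the lower left it sticks out above the ring at (160,440), with no contact force. Now I let the ring down onto the peg, release and retreat.

Run:
```python
from kin import *
gz=2.47; X=np.array([np.cos(np.radians(50)),0,np.sin(np.radians(50))]); Z=np.array([-X[2],0,X[0]])
p,q=hang(31,50,-1,gz,-8*X,GX); h=r.servo_line(p,velocity=25,attitude=q,max_force=4); print("rest",h,r.get_ee_pos()-p,r.get_contact_force())
jaws.release(); r.wait(0.3); print(r.get_grip_width(),r.get_contact_force())
e=r.get_ee_pos(); r.servo_line(e+90*Z,velocity=150); print(r.get_contact_force())
e=r.get_ee_pos(); r.servo_line(e+np.array([-20,0,80]),velocity=150)
r.wait(.6); A=[snap(n,n+"_v")[0] for n in ("scene","side")]; r.wait(.7); B=[snap(n,n+"_w")[0] for n in ("scene","side")]
print("motion",[int((cv2.absdiff(a,b)>25).sum()) for a,b in zip(A,B)],r.get_time_s())
f=lambda im,b:cv2.resize(im[b[1]:b[3],b[0]:b[2]],(400,560),interpolation=cv2.INTER_CUBIC)
cv2.imwrite("pics/final.png",np.hstack([f(B[0],(150,170,270,338)),f(B[1],(270,165,390,333))]))
```

```text
rest False [-0.168 -0.016 -0.266] [-0.    -0.408 -1.246]
92.82036097017134 [-1.077 -0.575  0.414]
[-0.448 -0.113 -0.487]
motion [0, 0] 43.1167
```

View pics/final.png

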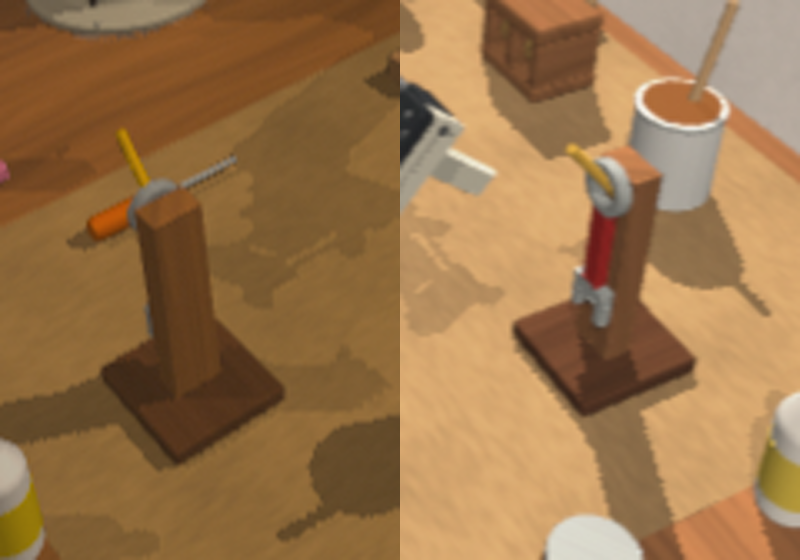

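The spanner hangs down along the post, with the eye around the peg at (608,186) and the jaw at (592,300). There is no motion between frames 0.7 s apart. One numeric check on the eye, then I hand in.

Run:
```python
from h import *
D=cam("side")
def atx(uv,x): o,d=ray(D,uv); return o+d*(x-o[0])/d[0]
e,j=atx((332.4,220.8),577),atx((327.6,254.1),570)
v=e-PB; Xp=np.array([PD[2],0,-PD[0]]); print("eye",e,"in peg x,y,z",v@Xp,v[1],v@PD,"jaw",j,"tilt deg",np.degrees(np.arccos((e-j)[2]/np.linalg.norm(e-j))))
print(r.get_contact_force(),r.get_qd(),r.get_time_s())
job.hand_in(); print("handed in",r.get_time_s())
```

```text
eye [ 577.    -294.073  196.394] in peg x,y,z -2.0184241370268907 -3.273314804871177 10.040326398202634 jaw [ 570.    -303.464   87.705] tilt deg 6.150770298700356
[1.089 0.299 0.314] [ 0.001  0.    -0.     0.    -0.002 -0.001 -0.002] 43.1167
the job is handed in; nothing more can be done
the job is handed in; nothing more can be done
```

I put the cover back on the housing and hung the spanner on the yellow peg. I handed the job in at about 43 s of the 72 s allowed; no verdict is reported.

- **Cover:** I tucked it under the lip at a 20° tilt and lowered the slotted edge over the pins; it met the rim at z = 69.9 mm. Seen from above after release, it was within 0.3 mm of its place and 0.01° of the housing's direction. Both pins showed in the slots and the lip covered the plain edge. I did not check it again after the spanner work, but the arm did not go back near it.
- **Spanner:** I threaded the eye onto the peg at 50° pitch without contact, let it down and released it.
    - The side view puts the eye in the peg frame at about (-2, -3, 10) mm, at a height of 196 mm. This assumes the distance to the post face, because it uses one camera view.
    - It hangs about 6° from vertical and did not move between two frames 0.7 s apart.
- **Robot:** it is backed off with the gripper open. The force reading was about 1 N, the same as its usual noise.
- **Other things:** I saw nothing else on the bench moved in the last views, but I did not measure each item.

Two checks disagreed slightly. The peg's sideways position came out about 2 mm different from the wrist view of the peg and from the stand's post and base, so I used a value in between. The eye has about 10 mm of clearance, so this did not matter.

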